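Shut the red line in the water box at the field microscopy table

TASK

The red line of the beige water box has to be shut off before the next sample: with your fingertips, gently push the box's grey sliding cover all the way back, away from its spouts, to uncover the three valves, then push the red lever just as gently clockwise round to its stop, square across its pipe. Only push, gripping and lifting nothing; leave the two blue levers open as they are, the cover back, and everything else on the table where it stands.

Things in the scene. Friction and masses are not known exactly. Their poses are not given: they have to be found in the camera images.
- box: beige water distribution box, fixed, 290 mm (x) by 310 mm (y) by 92 mm high, with aluminium guide rails along both sides up to 106 mm; origin centre of its underside on the table. Its -x face, towards the robot, carries three steel spouts reaching to box x -187 mm, below 52 mm. Behind the valve well lies a closed pump housing 91 mm high with a rubber stop for the cover at its far end
- well (a point): centre of the box's open-topped valve well, on its floor 5 mm above the table; the well spans box x -137 to -5 mm and box y -147 to +147 mm and is hidden by the cover at first. In it three white pipes run along box x, each with a brass ball valve (bodies and pipes below 64 mm, stem 10 mm thick, packing nut to 68 mm) and a lever on top. Axes as box
- cover (a joint): grey sliding cover, m: 0 = well covered, 0.130 = slid fully back (box +x) over the pump housing against its stop; it runs along box x with about 4 N of friction and stays where it is left. A flat plate 145 mm (x) by 292 mm (y), top face 97 mm above the table; fully back, its front edge is at box x -15 mm
- cover_ridge (a point): middle of the upper front edge of the black push ridge on the cover, 115 mm above the table, moving with the cover (box x -113.5 mm when covered). The ridge is 170 mm long along box y and 18 mm high with an upright front face towards the robot and a ramp behind; 31 mm of flat cover lies in front of it
- red_lever (a joint): red (marked) lever of its ball valve, rad: 0 = open, lever along its pipe, pointing at the spout wall; 1.571 = shut at its stop, lever square across the pipe, pointing to the box's +y; grows clockwise seen from above (a push of about 3 N at 45 mm from the pivot turns it, and it stays where it is left)
- red_pivot (a point): pivot of the red lever, on its stem axis 80 mm above the table, at the lever's mid-height, at box x -58 mm. The lever reaches 64 mm from it and is 14 mm wide; its sleeve, 14 to 64 mm out, spans heights 74 to 86 mm. Axes as box. The three valves stand at box y -95, -10 and +75 mm, in an order that changes
- red_tip (a point): outer end of the red lever, mid-width, mid-height, 64 mm from its pivot
- blue1_lever (a joint): first blue lever of its ball valve, rad: 0 = open, lever along its pipe, pointing at the spout wall; 1.571 = shut at its stop, lever square across the pipe, pointing to the box's +y; grows clockwise seen from above (a push of about 3 N at 45 mm from the pivot turns it, and it stays where it is left)
- blue1_pivot (a point): pivot of the first blue lever, on its stem axis 80 mm above the table, at the lever's mid-height, at box x -58 mm. The lever reaches 64 mm from it and is 14 mm wide; its sleeve, 14 to 64 mm out, spans heights 74 to 86 mm. Axes as box. The three valves stand at box y -95, -10 and +75 mm, in an order that changes
- blue2_lever (a joint): second blue lever of its ball valve, rad: 0 = open, lever along its pipe, pointing at the spout wall; 1.571 = shut at its stop, lever square across the pipe, pointing to the box's +y; grows clockwise seen from above (a push of about 3 N at 45 mm from the pivot turns it, and it stays where it is left)
- blue2_pivot (a point): pivot of the second blue lever, on its stem axis 80 mm above the table, at the lever's mid-height, at box x -58 mm. The lever reaches 64 mm from it and is 14 mm wide; its sleeve, 14 to 64 mm out, spans heights 74 to 86 mm. Axes as box. The three valves stand at box y -95, -10 and +75 mm, in an order that changes
- palette: white spotting palette 70 by 160 by 11 mm lying under the spouts, origin centre of underside; bystander, not to be moved
- palette2: second white spotting palette 70 by 160 by 11 mm, on the left part of the table, origin centre of underside; bystander, not to be moved
- loupe: black round loupe with a glass top, 68 mm across, 27 mm high, at the right of the box, origin centre of underside; bystander, not to be moved
- jar: clear sample jar with white cap, 60 mm across, 85 mm high, at the left of the box, origin centre of underside; bystander, not to be moved
- amber: amber glass bottle with black cap, 44 mm across, 95 mm high, right of the box, origin centre of underside; bystander, not to be moved
- driver: red-handled screwdriver lying on the table to the right of the box; bystander, not to be moved
- slidebox: black box for microscope slides 78 by 50 by 34 mm, left of the box, origin centre of underside; bystander, not to be moved

How it is judged:
On the way, in this order (a step that is already met when the one before it is completed fails the run):
1. the cover is slid back from the valves (value of joint cover above 0.115 m and value of joint red_lever below 0.6 rad), for 0.1 s.
2. the red lever is pushed shut, the cover still back (value of joint red_lever above 1.48 rad and value of joint cover above 0.115 m), for 0.2 s.
At the end, for the whole second after the job is handed in: the cover is within 15 mm of its stop at the back, the red lever within 5 degrees of fully shut and at rest, both blue levers open (under 0.3 rad), every loose thing within 20 mm of where it was (all of step 2 and velocity of joint red_lever below 0.05 rad/s and value of joint each of blue1_lever, blue2_lever below 0.3 rad and distance of each of palette, palette2, loupe, jar, amber, driver, slidebox from where it was at the start of the episode below 0.02 m); the robot touches nothing.
It fails at once if a blue lever is turned (value of joint any of blue1_lever, blue2_lever above 0.3 rad).
It fails at once if a loose thing on the table is lifted, knocked or shifted by over 20 mm (distance of any of palette, palette2, loupe, jar, amber, driver, slidebox from where it was at the start of the episode above 0.02 m).
It fails at once if the red lever is gripped or forced (over 45 N) (contact force between the fingers and red_lever above 45 N).
It fails at once if the cover is gripped or forced (over 45 N) (contact force between the fingers and cover above 45 N).
It also fails if it takes over 48 s, if anything falls off the work surface, if the arm or the gripper's body presses on something with over 40 N, if the wrist force passes 120 N, or if a joint passes its speed limit or range.

ROBOT

A 7-joint arm with a two-finger parallel gripper is mounted at the origin on the work surface. World frame = base frame: x ahead of the robot, y to its left, z up, the work surface at z = 0. Lengths are in m, angles in rad, forces in N, time in s.
With the tool pointing down it reaches from about 0.35 to 0.9 m from the base axis. Payload 8.1 kg.
Tool frame: the origin (TCP) lies midway between the tips of the shut fingers; the grasp point (between the pads) lies ctrl.grip_point_offset behind it (ctrl.grip_point_offset is the distance from the TCP to the grasp point, in m); z points along the fingers, y is the direction in which the jaws open and shut (so a half turn about z gives the same grasp; the last joint's range is limited). The gripper opens to 92 mm and grips with 3 to 60 N. Pads are 19 mm wide; open, the fingers measure 130 mm over their backs; the gripper's body (75 mm by 190 mm) begins 47 mm behind the grasp point.
Start: joints at [1.06, 0.434, 0.025, 1.573, -0.012, 1.134, -0.075], TCP at [0.248, -0.574, 0.227] pointing down, gripper open.
Joint ranges: [-2.62, 2.62], [-0.44, 2.09], [-1.27, 1.32], [0.08, 2.57], [-1.32, 4.46], [0.12, 2], [-2.74, 2.74]. Speed limits (rad/s): [2.22, 2.22, 3.01, 3.01, 3.14, 3.14, 3.14].

INTERFACE

Orientations are given as a unit quaternion [x, y, z, w].
In Python, from bench import ctrl gives the robot as it stands. The module is installed in compiled form; this text tells all that it offers.
- The arm moves only by the shell command python3 -m jog 'ROWS' [OPENING] [FORCE]. ROWS is JSON, a list that holds one entry, the list of rows, each a list of 6 numbers: the shift along the world's x, y, z normalised to -1 to 1, where 1 is 0.5 m, then the turn, a rotation vector about the world's x, y, z normalised to -1 to 1, where 1 is 1.5 rad. A call has 1 to 8 rows; each row is the pose to reach, as a shift and turn from the pose commanded when the call began; what a row does not reach only later rows make up. A row lasts 1/8 s, in which the tool goes at most 62.5 mm and 10.7 degrees, less where a joint would pass 70% of its speed; a pose out of reach is approached as far as the arm can. A call with a number of a shift or a turn outside -1 to 1 is refused whole. A call with a gripper value outside its range is refused whole. OPENING is the opening, from -1 (shut) to 1 (fully open), set as the call begins (- or left out, the last holds). The fingers move at their own pace and stop on an object; FORCE is the grip in N (left out, the last holds). Time passes only in rows, so rows that repeat a pose let the fingers close. It gives the time, the measured TCP pose, the force and the opening at its end, in the units of the state.
- ctrl.get_state(): the state, without advancing time (a new reading comes with each control period).
- ctrl.grab_frame(name): name is "side" or "top"; returns the picture (420x560x3 uint8, blue, green, red); there is no depth.
- ctrl.get_calibration(name): a dict with "mtx" (3x3 intrinsics, pixels), "cam_to_world" (4x4, takes a point from camera to world coordinates). Camera axes: x right, y down, z forward; pixel columns grow to the right and rows downward; lengths in m; the calibration is good to about 2 mm. A picture is of the moment at which its call begins. get_calibration takes no time and is no camera call.
- ctrl.finish_job(): hands the job in, once; it reports no verdict.
The state is a dict: "time": time; "joint_positions": joint angles; "qd": joint speeds; "tau": joint torques, N m; "ee_pos": TCP position; "orientation": TCP orientation; "contact_force": force on the tool from outside, world axes, zero at the start; "torque": the same for the moment, N m; "grip_width": finger opening in m.
Only numpy, scipy, OpenCV 4.12 (cv2) and the standard library are available. Lean on these libraries where they do the work, as an engineer would, in place of code of your own. Each camera call takes 0.05 s, during which the arm holds its last target. There are 200 camera calls.

## Working session

There is one attempt and no reset: what is moved stays moved. The work goes in short steps, Python scripts to look and compute and a shell command to move; the robot and the scene stay as the last step left them, time stands still between calls to the robot, and variables do not carry over. Pictures are saved under pics/ and viewed, about 8 in all and at most 12, crops included, and the job is handed in when it is done.

```bash
mkdir -p pics; cat > h.py <<'E'
import cv2, numpy as np
from bench import ctrl
def ray(cam,u,v,z):
    c=ctrl.get_calibration(cam);K=np.array(c["mtx"]);T=np.array(c["cam_to_world"])
    d=T[:3,:3]@np.linalg.solve(K,[u,v,1.]);o=T[:3,3]
    return o+d*(z-o[2])/d[2]
def proj(cam,p):
    c=ctrl.get_calibration(cam);K=np.array(c["mtx"]);T=np.linalg.inv(np.array(c["cam_to_world"]))
    q=K@(T[:3,:3]@np.asarray(p)+T[:3,3]);return q[:2]/q[2]
E
python3 - <<'E'
from h import *
for n in("top","side"):
    cv2.imwrite(f"pics/{n}0.png",ctrl.grab_frame(n)); c=ctrl.get_calibration(n); print(n,np.round(c["mtx"],1).tolist(),np.round(c["cam_to_world"],3).tolist())
s=ctrl.get_state();print(s["time"],s["ee_pos"],s["orientation"],s["grip_width"],ctrl.grip_point_offset)
E
```

```text
top [[419.6, 0.0, 279.0], [0.0, 419.6, 211.5], [0.0, 0.0, 1.0]] [[0.022, -0.997, 0.076, 0.459], [-1.0, -0.022, 0.001, 0.03], [0.001, -0.076, -0.997, 1.407], [0.0, 0.0, 0.0, 1.0]]
side [[540.8, 0.0, 278.1], [0.0, 540.8, 211.1], [0.0, 0.0, 1.0]] [[-0.994, -0.057, 0.092, 0.42], [-0.108, 0.507, -0.855, 1.218], [0.002, -0.86, -0.51, 0.827], [0.0, 0.0, 0.0, 1.0]]
0.1 [ 0.24766126 -0.57335853  0.22601637] [ 9.79283218e-01  2.02494205e-01 -2.05172180e-04 -6.59092703e-04] 0.09186412576757456 0.0188
```

View pics/top0.png

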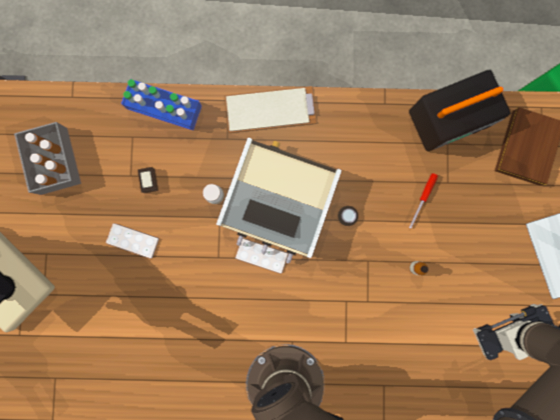

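View pics/side0.png

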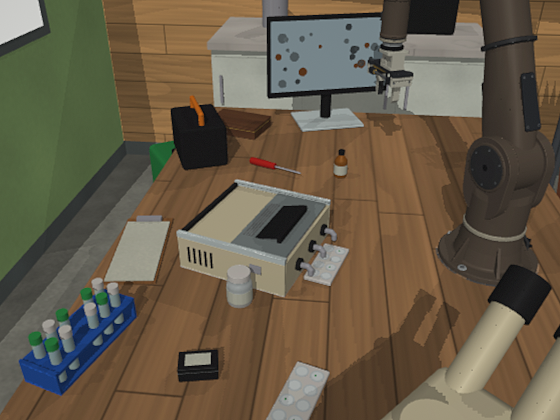

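The top view shows the box centred near (279,198), its front towards the robot and turned about 20°. The black ridge is near (272,219) and the jar at (213,193) and loupe at (348,215) flank it. The side view agrees. Next I measure the ridge and the rails.

```bash
python3 - <<'E'
from h import *
im=cv2.imread("pics/top0.png"); 
g=cv2.cvtColor(im,cv2.COLOR_BGR2GRAY)
m=np.zeros_like(g); m[195:245,235:305]=(g[195:245,235:305]<60)*255
cs,_=cv2.findContours(m,cv2.RETR_EXTERNAL,cv2.CHAIN_APPROX_NONE)
c=max(cs,key=cv2.contourArea); b=cv2.boxPoints(cv2.minAreaRect(c)); print("ridge",b.round(1).tolist(),cv2.contourArea(c))
for p in b: print(ray("top",*p,0.106).round(4))
# rails: bright low-saturation
hsv=cv2.cvtColor(im,cv2.COLOR_BGR2HSV)
m=((hsv[...,2]>195)&(hsv[...,1]<40)).astype(np.uint8)*255
r=np.zeros_like(m); r[135:262,212:345]=m[135:262,212:345]
for c in cv2.findContours(r,cv2.RETR_EXTERNAL,cv2.CHAIN_APPROX_NONE)[0]:
    if len(c)>30:
        b=cv2.boxPoints(cv2.minAreaRect(c)); print("rail?",b.round(1).tolist()); print([ray("top",*p,0.106)[:2].round(3).tolist() for p in b])
cv2.imwrite("pics/crop1.png",cv2.resize(im[130:275,205:355],None,fx=4,fy=4,interpolation=cv2.INTER_CUBIC))
E
```

```text
ridge [[285.0, 230.0], [295.0, 227.0], [296.5, 232.0], [286.5, 235.0]] 8.0
[0.5005 0.0111 0.106 ]
[ 0.5105 -0.0197  0.106 ]
[ 0.4953 -0.0246  0.106 ]
[0.4853 0.0062 0.106 ]
rail? [[235.39999389648438, 257.79998779296875], [241.89999389648438, 238.3000030517578], [286.8999938964844, 253.3000030517578], [280.3999938964844, 272.79998779296875]]
[[0.412, 0.162], [0.472, 0.144], [0.429, 0.004], [0.369, 0.023]]
rail? [[212.0, 185.0], [219.0, 185.0], [219.0, 200.0], [212.0, 200.0]]
[[0.636, 0.242], [0.637, 0.22], [0.589, 0.219], [0.589, 0.24]]
rail? [[306.20001220703125, 256.0], [336.6000061035156, 168.1999969482422], [341.20001220703125, 169.6999969482422], [310.79998779296875, 257.6000061035156]]
[[0.422, -0.056], [0.698, -0.147], [0.693, -0.161], [0.417, -0.07]]
rail? [[215.60000610351562, 223.5], [247.6999969482422, 137.10000610351562], [251.8000030517578, 138.6999969482422], [219.8000030517578, 225.0]]
[[0.516, 0.227], [0.79, 0.135], [0.786, 0.122], [0.512, 0.214]]
```

View pics/crop1.png

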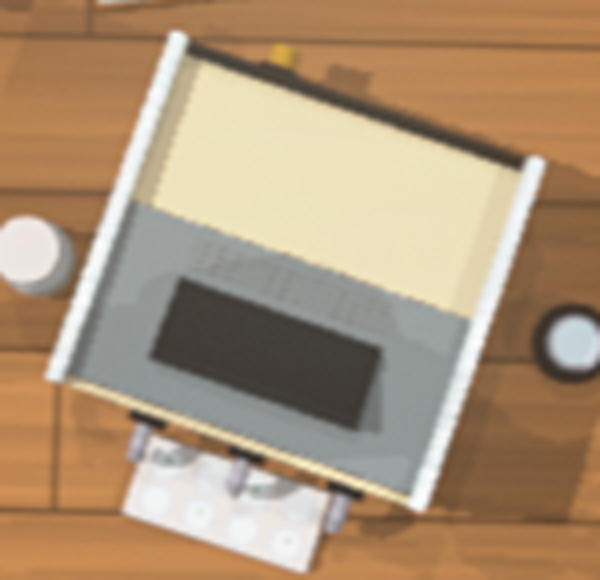

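```bash
python3 - <<'E'
from h import *
a=np.radians(-18.4);X=np.array([np.cos(a),np.sin(a)]);Y=np.array([-X[1],X[0]])
for u,v in((150,358),(358,430)):
    d=ray("top",205+u/4-.375,130+v/4-.375,.115)[:2]-[.604,.0328]; print("ridge corner in box",d@X,d@Y)
E
python3 -m jog '[[[0.32,0.9,0,0,0,-0.486],[0.32,0.9,0,0,0,-0.486],[0.32,0.9,0,0,0,-0.486],[0.32,0.9,0,0,0,-0.486],[0.32,0.9,0,0,0,-0.486],[0.32,0.9,0,0,0,-0.486],[0.32,0.9,0,0,0,-0.486],[0.32,0.9,0,0,0,-0.486]]]' -1 20
```

```text
ridge corner in box -0.10452754069510546 0.08258980682962624
ridge corner in box -0.10283654156424732 -0.08692552493181382
time: 1.1
ee_pos: [0.4081, -0.1212, 0.2267]
orientation: [0.987, -0.159, 0.0, -0.0]
contact_force: [0.5, -0.4, -0.1]
grip_width: 0.0162
```

```bash
python3 -m jog '[[[0.132,0.4,0,0,0,0],[0.132,0.4,0,0,0,0],[0.132,0.4,0,0,0,0],[0.132,0.4,0,0,0,0],[0.132,0.4,-0.1,0,0,0],[0.132,0.4,-0.17,0,0,0],[0.132,0.4,-0.22,0,0,0],[0.132,0.4,-0.244,0,0,0]]]'
python3 - <<'E'
from h import *
im=ctrl.grab_frame("side");cv2.imwrite("pics/side1.png",cv2.resize(im[130:310,160:400],None,fx=3,fy=3,interpolation=cv2.INTER_CUBIC))
s=ctrl.get_state();print(s["ee_pos"],s["contact_force"],s["grip_width"],s["orientation"],s["joint_positions"])
E
```

```text
time: 2.1
ee_pos: [0.4729, 0.076, 0.1034]
orientation: [0.987, -0.16, -0.001, 0.0]
contact_force: [-0.7, 0.2, 0.6]
grip_width: 0.0001
[0.47276949 0.07590496 0.10274879] [-0.71734944 -0.917743   -1.205635  ] 0.0005273226060840829 [ 9.87124228e-01 -1.59948705e-01 -1.37440715e-03  5.29571036e-04] [-0.05643939  0.37439429 -0.27162804  2.04667106  0.14537548  0.74129128
 -2.31001175]
```

View pics/side1.png

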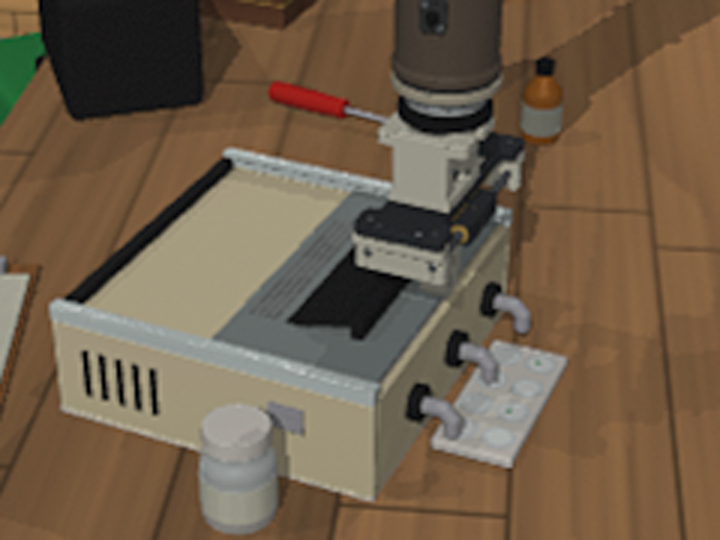

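The hand stands in front of the ridge, clear of rails and jar. I push slowly along box +x.

```bash
python3 -m jog '[[[0.0114,-0.0038,0,0,0,0],[0.0228,-0.0076,0,0,0,0],[0.0342,-0.0114,0,0,0,0],[0.0456,-0.0152,0,0,0,0],[0.057,-0.019,0,0,0,0],[0.0683,-0.0228,0,0,0,0],[0.0797,-0.0266,0,0,0,0],[0.0911,-0.0304,0,0,0,0]]]'
python3 - <<'E'
from h import *
im=ctrl.grab_frame("top");cv2.imwrite("pics/top2.png",cv2.resize(im[130:275,205:355],None,fx=4,fy=4,interpolation=cv2.INTER_CUBIC))
E
```

```text
time: 3.15
ee_pos: [0.5198, 0.0611, 0.1047]
orientation: [0.987, -0.16, -0.0, -0.0]
contact_force: [-3.9, 2.4, 3.1]
grip_width: 0.0005
```

View pics/top2.png

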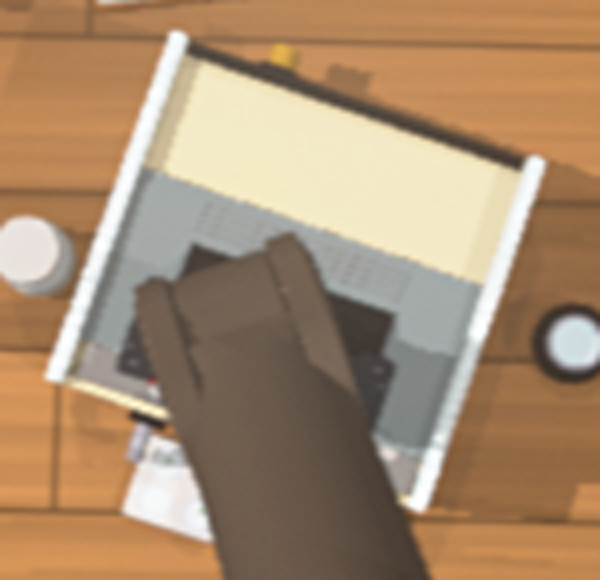

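The cover has moved back about 30 mm with a 4.5 N push. A red patch shows at crop (152,383), so the red valve seems to be the one at box +y. I keep pushing.

```bash
python3 -m jog '[[[0.0114,-0.0038,0,0,0,0],[0.0228,-0.0076,0,0,0,0],[0.0342,-0.0114,0,0,0,0],[0.0456,-0.0152,0,0,0,0],[0.057,-0.019,0,0,0,0],[0.0683,-0.0228,0,0,0,0],[0.0797,-0.0266,0,0,0,0],[0.0911,-0.0304,0,0,0,0]]]'
python3 -m jog '[[[0.0114,-0.0038,0,0,0,0],[0.0228,-0.0076,0,0,0,0],[0.0342,-0.0114,0,0,0,0],[0.0437,-0.0146,0,0,0,0],[0.0513,-0.0171,0,0,0,0],[0.058,-0.0193,0,0,0,0],[0.063,-0.021,0,0,0,0],[0.0665,-0.0222,0,0,0,0]]]'
```

```text
time: 4.2
ee_pos: [0.5653, 0.046, 0.1047]
orientation: [0.987, -0.16, -0.0, -0.0]
contact_force: [-3.3, 3.7, 0.3]
grip_width: 0.0005
time: 5.2
ee_pos: [0.5984, 0.0349, 0.1047]
orientation: [0.987, -0.16, -0.0, -0.0]
contact_force: [-3.5, 4.3, -0.2]
grip_width: 0.0004
```

```bash
python3 -m jog '[[[0.0028,-0.001,0,0,0,0],[0.0057,-0.0019,0,0,0,0],[0.0085,-0.0029,0,0,0,0],[0.0114,-0.0038,0,0,0,0]]]'
python3 - <<'E'
from h import *
im=ctrl.grab_frame("top");cv2.imwrite("pics/top3.png",cv2.resize(im[130:275,205:355],None,fx=4,fy=4,interpolation=cv2.INTER_CUBIC))
im=ctrl.grab_frame("side");cv2.imwrite("pics/side3.png",cv2.resize(im[130:310,160:400],None,fx=3,fy=3,interpolation=cv2.INTER_CUBIC))
E
```

```text
time: 5.7
ee_pos: [0.604, 0.033, 0.1047]
orientation: [0.987, -0.16, -0.0, -0.0]
contact_force: [-3.0, 3.7, -0.8]
grip_width: 0.0003
```

View pics/side3.png

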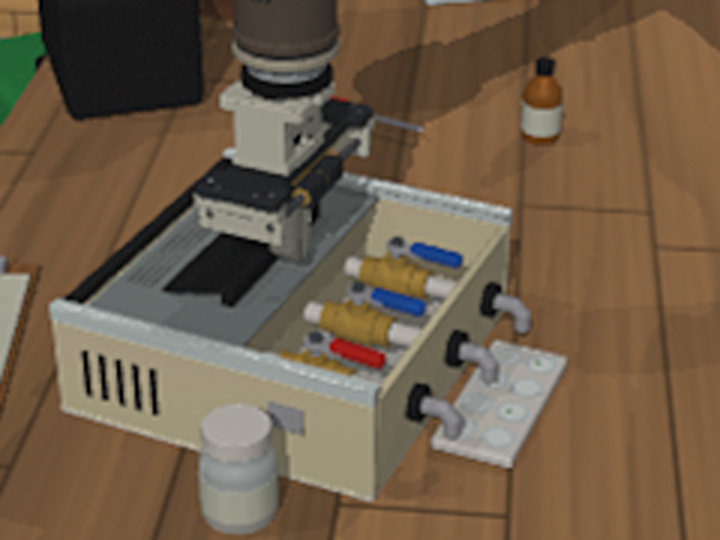

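The side view shows the well open with the cover almost back. The red lever is at crop (357,352), on the box's +y (jar) side. I creep on towards the stop.

```bash
python3 -m jog '[[[0.0019,-0.0006,0,0,0,0],[0.0038,-0.0013,0,0,0,0],[0.0057,-0.0019,0,0,0,0]]]'; python3 - <<'E'
from h import *
# red lever from both frames (colour mask), and pivot
side=cv2.imread("pics/side3.png")
hsv=cv2.cvtColor(side,cv2.COLOR_BGR2HSV)
m=((hsv[...,1]>170)&(hsv[...,2]>80)&((hsv[...,0]<6)|(hsv[...,0]>172))).astype(np.uint8)*255
m[:280]=0
for c in cv2.findContours(m,cv2.RETR_EXTERNAL,cv2.CHAIN_APPROX_NONE)[0]:
    if cv2.contourArea(c)>100:
        b=cv2.boxPoints(cv2.minAreaRect(c)); print("red",b.round().tolist())
        for p in b: print(ray("side",160+p[0]/3-.33,130+p[1]/3-.33,.084).round(4))
a=np.radians(-18.4);X=np.array([np.cos(a),np.sin(a)]);Y=np.array([-X[1],X[0]]);O=np.array([.604,.0328])
for bx,by in((-.058,.075),(-.122,.075),(-.072,.075)):
    p=O+bx*X+by*Y; q=proj("side",[*p,.08]); print(p,(q-[160,130])*3)
E
```

```text
time: 6.18
ee_pos: [0.6068, 0.0319, 0.1047]
orientation: [0.987, -0.16, -0.0, -0.0]
contact_force: [-3.0, 4.0, -0.5]
grip_width: 0.0007
red [[328.0, 352.0], [333.0, 336.0], [386.0, 354.0], [381.0, 369.0]]
[0.558  0.1437 0.084 ]
[0.5565 0.1208 0.084 ]
[0.5109 0.1414 0.084 ]
[0.513  0.1636 0.084 ]
[0.57263887 0.12227335] [312.30684832 338.84561781]
[0.5119108  0.14247488] [383.65859725 357.46235233]
[0.5593546  0.12669243] [327.7051191  342.86325611]
```

View pics/top3.png

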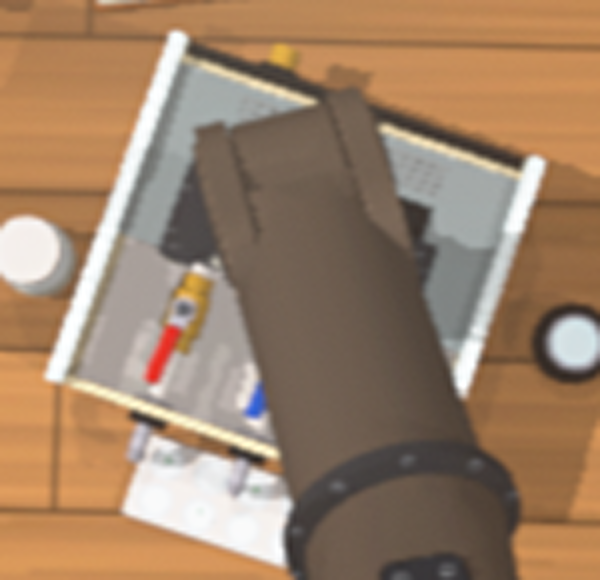

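```bash
python3 -m jog '[[[0.0017,-0.0006,0,0,0,0],[0.0034,-0.0011,0,0,0,0],[0.0051,-0.0017,0,0,0,0]]]'; python3 - <<'E'
from h import *
im=cv2.imread("pics/top3.png")
hsv=cv2.cvtColor(im,cv2.COLOR_BGR2HSV)
m=((hsv[...,1]>170)&(hsv[...,2]>80)&((hsv[...,0]<6)|(hsv[...,0]>172))).astype(np.uint8)*255
a=np.radians(-18.4);X=np.array([np.cos(a),np.sin(a)]);Y=np.array([-X[1],X[0]]);O=np.array([.604,.0328])
P=lambda u,v,z:ray("top",205+u/4-.375,130+v/4-.375,z)[:2]
for c in cv2.findContours(m,cv2.RETR_EXTERNAL,cv2.CHAIN_APPROX_NONE)[0]:
    if cv2.contourArea(c)>100:
        b=cv2.boxPoints(cv2.minAreaRect(c)); print("red",b.round().tolist())
        for p in b: w=P(*p,.086);d=w-O;print(w.round(4),(d@X).round(4),(d@Y).round(4))
w=P(183,310,.086);d=w-O;print("pivot",w,d@X,d@Y)
E
```

```text
time: 6.55
ee_pos: [0.6076, 0.0316, 0.1046]
orientation: [0.987, -0.16, -0.002, 0.0]
contact_force: [-11.1, 4.9, 6.8]
grip_width: 0.0008
red [[145.0, 378.0], [168.0, 325.0], [180.0, 331.0], [157.0, 383.0]]
[0.5168 0.1503] -0.1198 0.084
[0.5585 0.1336] -0.075 0.0813
[0.5544 0.1237] -0.0757 0.0706
[0.5128 0.1404] -0.1205 0.0733
pivot [0.57103236 0.12174267] -0.059356874357633496 0.07398936583330507
```

The push force rose to 11 N, so the cover is against its stop. I retreat, rise and lower the shut fingers into the well on the −y side of the red lever.

```bash
python3 -m jog '[[[-0.015,0.005,0,0,0,0],[-0.015,0.005,0.06,0,0,0],[-0.1,0.07,0.08,0,0,0],[-0.204,0.145,0.08,0,0,0],[-0.204,0.145,0.08,0,0,0],[-0.204,0.145,0.04,0,0,0],[-0.204,0.145,-0.02,0,0,0],[-0.204,0.145,-0.062,0,0,0]]]'
python3 - <<'E'
from h import *
s=ctrl.get_state();print(s["ee_pos"],s["contact_force"],s["joint_positions"])
im=ctrl.grab_frame("side");cv2.imwrite("pics/side4.png",cv2.resize(im[130:310,160:400],None,fx=3,fy=3,interpolation=cv2.INTER_CUBIC))
E
```

```text
time: 7.55
ee_pos: [0.5086, 0.102, 0.0729]
orientation: [0.987, -0.161, 0.001, 0.0]
contact_force: [0.2, -0.5, 0.2]
grip_width: 0.0006
[0.50863749 0.10199952 0.07294507] [ 0.21433694 -0.48145983  0.21163632] [-0.10959958  0.4684464  -0.25542475  1.98414833  0.17839459  0.70879663
 -2.36820634]
```

View pics/side4.png

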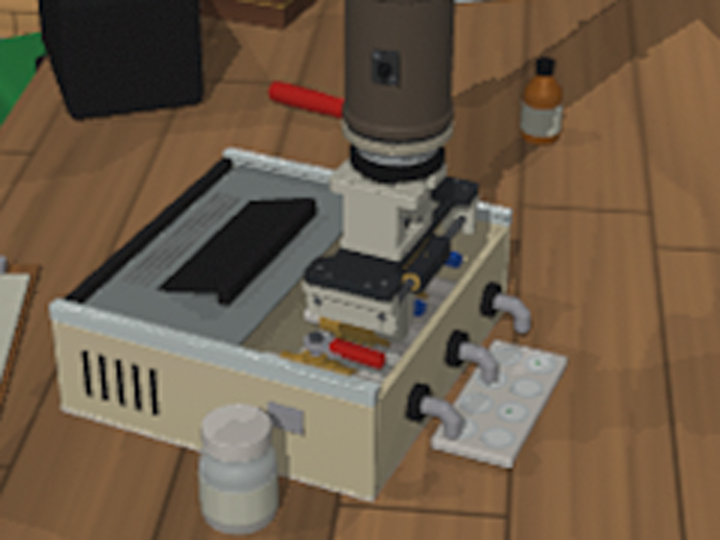

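The fingertips are in the well beside the red lever and touch nothing. Now the sweep.

```bash
python3 -m jog '[[[0.0034,0.0086,0,0,0,0],[0.0068,0.0172,0,0,0,0],[0.0101,0.0258,0,0,0,0],[0.0135,0.0344,0,0,0,0],[0.0169,0.043,0,0,0,0],[0.0203,0.0516,0,0,0,0],[0.0236,0.0602,0,0,0,0],[0.027,0.0688,0,0,0,0]]]'
python3 - <<'E'
from h import *
im=ctrl.grab_frame("side");cv2.imwrite("pics/side5.png",cv2.resize(im[190:280,220:340],None,fx=5,fy=5,interpolation=cv2.INTER_CUBIC))
E
```

```text
time: 8.6
ee_pos: [0.5212, 0.1378, 0.0738]
orientation: [0.987, -0.16, 0.0, 0.0]
contact_force: [0.0, -4.4, 2.4]
grip_width: 0.0006
```

View pics/side5.png

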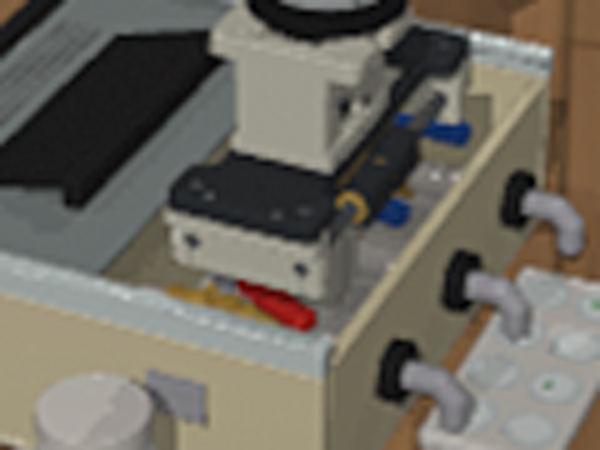

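The red lever has begun to turn: it points at crop (300,315) and the push is about 4.4 N. I continue round the arc.

```bash
python3 -m jog '[[[0.009,0.0095,0,0,0,0],[0.0178,0.019,0,0,0,0],[0.0255,0.0238,0,0,0,0],[0.033,0.0285,0,0,0,0],[0.0404,0.0328,0,0,0,0],[0.049,0.0348,0,0,0,0],[0.0576,0.0367,0,0,0,0],[0.0662,0.0382,0,0,0,0]]]'
python3 - <<'E'
from h import *
im=ctrl.grab_frame("side");cv2.imwrite("pics/side6.png",cv2.resize(im[190:280,220:340],None,fx=5,fy=5,interpolation=cv2.INTER_CUBIC))
E
```

```text
time: 9.65
ee_pos: [0.5539, 0.1573, 0.0736]
orientation: [0.987, -0.16, -0.0, 0.0]
contact_force: [-3.3, -2.2, 0.0]
grip_width: 0.0007
```

View pics/side6.png

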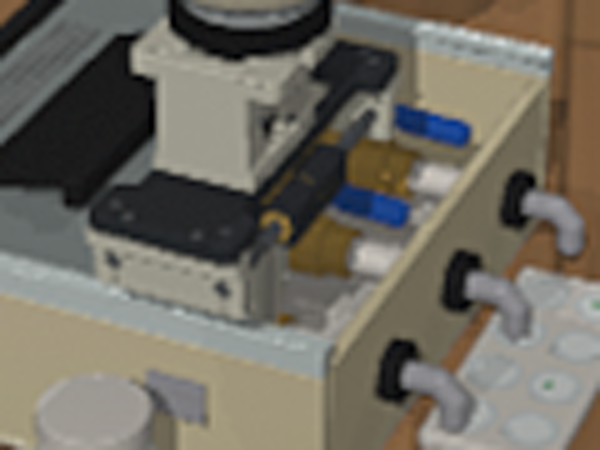

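The lever is hidden by the hand now; both blue levers, at crop (370,205) and (435,125), still point at the spout wall. I finish towards the stop, creeping at the end.

```bash
python3 -m jog '[[[0.006,0,0,0,0,0],[0.011,0,0,0,0,0],[0.015,-0.0005,0,0,0,0],[0.018,-0.001,0,0,0,0],[0.0205,-0.001,0,0,0,0]]]'; python3 -m jog '[[[0.0019,-0.0006,0,0,0,0],[0.0036,-0.0012,0,0,0,0]]]'
```

```text
time: 10.32
ee_pos: [0.5631, 0.1569, 0.0736]
orientation: [0.987, -0.16, -0.001, 0.0]
contact_force: [-8.1, 0.3, 3.8]
grip_width: 0.0005
time: 10.58
ee_pos: [0.5632, 0.1569, 0.0735]
orientation: [0.987, -0.159, -0.002, 0.0]
contact_force: [-14.1, 3.4, 7.9]
grip_width: 0.0008
```

The force rose to 14 N with no further motion, so the lever is at its stop. I retreat and check.

```bash
python3 -m jog '[[[-0.01,0.003,0,0,0,0],[-0.03,0.01,0,0,0,0],[-0.03,0.01,0.08,0,0,0],[-0.03,0.01,0.18,0,0,0],[-0.03,0.01,0.28,0,0,0],[-0.08,-0.1,0.3,0,0,0],[-0.13,-0.2,0.3,0,0,0],[-0.18,-0.32,0.3,0,0,0]]]'
python3 -m jog '[[[0,-0.12,0,0,0,0],[0,-0.24,0,0,0,0],[0,-0.36,0,0,0,0],[0,-0.36,0,0,0,0]]]'
python3 - <<'E'
from h import *
t=ctrl.grab_frame("top");s=ctrl.grab_frame("side");cv2.imwrite("pics/top7raw.png",t);cv2.imwrite("pics/side7raw.png",s)
a=cv2.resize(t[130:275,205:355],None,fx=2.65,fy=2.65,interpolation=cv2.INTER_CUBIC);b=cv2.resize(s[160:310,210:350],(358,384),interpolation=cv2.INTER_CUBIC)
cv2.imwrite("pics/both7.png",np.hstack([a,b]))
hsv=cv2.cvtColor(t,cv2.COLOR_BGR2HSV)
A=np.radians(-18.4);X=np.array([np.cos(A),np.sin(A)]);Y=np.array([-X[1],X[0]]);O=np.array([.604,.0328])
for n,m in(("red",(hsv[...,1]>150)&(hsv[...,2]>70)&((hsv[...,0]<6)|(hsv[...,0]>172))),("blue",(hsv[...,1]>150)&(hsv[...,2]>60)&(abs(hsv[...,0].astype(int)-112)<12))):
    r=np.zeros(t.shape[:2],np.uint8);r[170:260,215:335]=m[170:260,215:335]*255
    for c in cv2.findContours(r,cv2.RETR_EXTERNAL,cv2.CHAIN_APPROX_NONE)[0]:
        if len(c)>6:
            l=cv2.fitLine(c,cv2.DIST_L2,0,.01,.01).ravel();p=ray("top",l[2],l[3],.086)[:2];q=ray("top",l[2]+9*l[0],l[3]+9*l[1],.086)[:2]
            d=q-p;e=p-O;print(n,"centre box",(e@X).round(4),(e@Y).round(4),"dir deg in box",np.degrees(np.arctan2(d@Y,d@X)).round(1))
print(ctrl.get_state()["time"],ctrl.get_state()["contact_force"])
E
```

```text
time: 11.58
ee_pos: [0.4764, -0.0028, 0.2243]
orientation: [0.987, -0.159, 0.001, -0.0]
contact_force: [2.0, -1.0, -0.5]
grip_width: 0.0003
time: 12.08
ee_pos: [0.4761, -0.1873, 0.2239]
orientation: [0.986, -0.164, 0.001, 0.001]
contact_force: [-0.1, 1.3, -0.7]
grip_width: 0.0001
red centre box -0.0589 0.1133 dir deg in box -91.0
blue centre box -0.0975 -0.0923 dir deg in box -3.3
blue centre box -0.0956 -0.0071 dir deg in box -5.8
12.175 [ 0.24856443  0.75349655 -0.22901549]
```

View pics/both7.png

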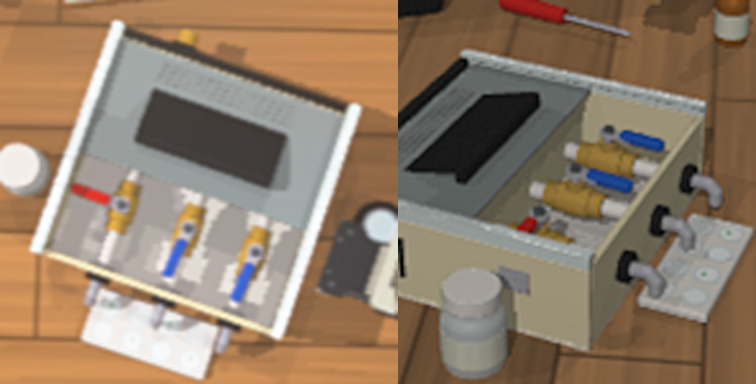

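The top view shows the cover back and the red lever square across its pipe, pointing to box +y; both blue levers still lie along their pipes. Jar, loupe and palette look unmoved and the contact force is about zero, so I hand the job in.

```bash
python3 -c "
from bench import ctrl
print(ctrl.finish_job())"
```

```text
the job is handed in; nothing more can be done
None
```

I pushed the cover back with the shut fingertips until it met its stop, at about 12 N. Then I swept the red lever round to its stop, at about 16 N. I backed the arm off clear and handed the job in at about 12.2 s; no verdict was reported.

**Last checks:**
- **Red lever:** it measured about 89–91° round against the box axes set from the rails.
- **Blue levers:** both are still along their pipes. They read 3–6° off the box axes, so the image angles are only good to about 4–5°. Measured against the blue levers, the red one would read only about 86.5°.
- **Main evidence of full closure:** the force kept rising with no further motion. The fingers also stopped about 3 mm short of my estimate both at the cover stop and at the lever stop. That points to one shared offset rather than a lever left part-way.
- **Cover and bystanders:** the cover is back, and the jar, loupe, near palette, amber bottle and screwdriver look unmoved. I did not measure their positions, and I did not recheck the slide box or the second palette, which the arm never went near.
- **One disagreement at the start:** the cover's ridge measured about 10 mm further back than the stated position. I used the contact force rather than that measurement to judge the end of the push.

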